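# Open the push-and-turn jug and hold its cap

### The job

Open the big handled jug's child-safe cap: push the cap down against its spring, keep it down while turning it anticlockwise (seen from above) until it comes free, then lift it straight up. Finish while still holding the cap in the gripper, upright and about 8 cm above the jug's open mouth, so that I can take a tablet out; the jug stays standing where it is. Leave the slimmer bottle, which has the same sort of cap but no handle, and the other things alone.

Things in the scene. Friction and masses are not known exactly. Their poses are not given: they have to be found in the camera images.
- jug: The big jug to open: round white plastic, 116 mm across, loop handle on its +y side (to 96 mm from the axis, 27 to 116 mm up). Loose, 1.6 kg, held only by its weight and friction; stands on either side, any yaw. Origin: centre of its underside, z up. Shoulder slopes in above 120 mm to 48 mm across at 150 mm; there the open neck begins, 29 mm across, 42 mm over its tracks.
- jug_mouth (a point): Centre of the jug's mouth, on its axis, 170 mm above its underside.
- cap: The jug's push-and-turn cap, loose, 42 g: white plastic, 52 mm across, 34 mm high, upright sides with 24 flat facets, flat top with a small raised bar along its +x. Origin: centre of its underside, z up. Locked at the start: underside 158.5 mm above the worktop, x axis along the jug's x. Two lugs inside it sit under two roofs on the neck; unpressed, a tooth stops each lug from turning.
- cap_grip (a point): On the cap's axis at half height, 17 mm above its underside. Grip the sides here, 25 N or more. Pushed down 4 mm or more, the cap turns anticlockwise seen from above. From about 50 degrees it is clear of the teeth and roofs, need not be pushed and lifts off straight up; a stop ends the turn at about 75. 55 to 70 degrees is a good turn.
- liner (a joint): How far the cap is pushed down against the spring disc inside it, m: 0 not pushed, 0.007 fully down. The spring pushes back with about 5.5 N at once and 12 N fully down.
- slim_bottle: Bystander: a slimmer white round bottle without a handle, 80 mm across, 174 mm high, with the same sort of cap. Loose; origin: centre of its underside. May stand on either side.
- spice1: Bystander: small spice jar with a dark lid, 44 mm across, 96 mm high, loose, in front, between the jug and the slim bottle; origin: centre of its underside.
- honey_jar: Bystander: glass jar with a grey lid, 66 x 72 mm, 102 mm high, loose, between the jug and the slim bottle; origin: centre of its underside.
- mug1: Bystander: white mug, 92 x 127 mm over its handle, 95 mm high, loose, behind the glass jar; origin: centre of its underside.
Things that resemble listed ones, but are neither listed nor needed, are in the scene too. There is more than one size of the cap; the job needs the larger. What is shaped like the jug but yellow is not meant.

How it is judged (in metres and radians):
On the way, in this order (a step that is already met when the one before it is completed fails the run):
1. the cap is pushed down at least 3 mm against its spring, on the jug (value of joint liner above 0.003 m and distance between cap_grip and jug_mouth below 0.015 m), for 0.05 s.
2. the cap, still on the neck, is turned at least 40 degrees against the jug (angle between the x axis of cap and the x axis of jug, either way round above 0.7 rad and z of cap in the frame of jug below 0.166 m and horizontal distance between cap and jug_mouth below 0.01 m), for 0.05 s.
At the end, for the whole second after the job is handed in: The fingers hold the cap still and upright (within 17 degrees), its underside 30 to 160 mm above the mouth, its axis within 35 mm of the mouth's centre, touching the jug nowhere; the jug stands upright on the worktop within 30 mm of where it was (z of cap in the frame of jug between 0.2 and 0.33 m and horizontal distance between cap and jug_mouth below 0.035 m and angle between cap's own z axis and vertical below 0.3 rad and contact force between the fingers and cap above 1 N and contact force between cap and jug below 0.05 N and linear speed of cap below 0.03 m/s and angle between jug's own z axis and vertical below 0.05 rad and height (world z) of jug below 0.004 m and distance of jug from where it was at the start of the episode below 0.03 m); the arm keeps its last pose, push and grip.
It fails at once if the jug is tipped by more than 14 degrees or lifted by 15 mm (angle between jug's own z axis and vertical above 0.25 rad or height (world z) of jug above 0.015 m).
It fails at once if the slim bottle is pushed more than 20 mm or tipped (distance of slim_bottle from where it was at the start of the episode above 0.02 m or angle between slim_bottle's own z axis and vertical above 0.25 rad).
It fails at once if the spice jar, glass jar or mug is pushed more than 20 mm or tipped (distance of any of spice1, honey_jar, mug1 from where it was at the start of the episode above 0.02 m or angle between any of spice1, honey_jar, mug1's own z axis and vertical above 0.25 rad).
It also fails if it takes over 35 s, if anything falls off the work surface, if the arm or the gripper's body presses on something with over 40 N, if the wrist force passes 120 N, or if a joint passes its speed limit or range.

### The arm

A 6-joint arm with a two-finger parallel gripper is mounted at the origin on a cart in front of the work surface, level with it; the furniture and walls round the work are solid. World frame = base frame: x ahead of the robot, y to its left, z up, the work surface at z = 0. Lengths are in m, angles in degrees, forces in N, time in s.
With the tool pointing down it reaches from about 0.4 to 0.825 m from the base axis. Payload 7 kg.
Tool frame: the origin (TCP) lies on the centre line of the jaws, within the pads' length; the fingertips stand 17 mm ahead of it and the grasp point (between the pads) lies 2 mm behind it; y points along the fingers, z is the direction in which the jaws open and shut, and the axes are right-handed (so a half turn about y gives the same grasp; the last joint's range is limited). The gripper opens to 88 mm and grips with 3 to 60 N. Pads are 19 mm wide; open, the fingers measure 130 mm over their backs; the gripper's body (78 mm by 193 mm) begins 47 mm behind the grasp point.
Start: joints at [81.423, 20.546, 0.682, 0, -70.136, -16.507], TCP at [0.286, 0.611, 0.244] pointing down, gripper open.
Joint ranges: [-176.03, 176.03], [-82.01, 121.73], [-58.28, 71.71], [-173.87, 95.51], [-174.79, -0.11], [-173.66, 173.66]. Speed limits (degrees/s): [136.94, 136.94, 172.46, 180, 180, 180].

### API

Orientations are given as [roll, pitch, yaw] about the fixed x, y, z axes, in that order (R = Rz(yaw) Ry(pitch) Rx(roll)).
In Python, from plant import r, capture, camera_info gives the robot as it stands. The module is installed in compiled form; this text tells all that it offers.
- The arm moves only by the tool apply_moves, never from a script. Its argument "deltas" is a list of rows, each an object of numbers: "tx", "ty", "tz": the shift along the tool's x, y, z in m; "turn": the turn about the tool's y in rad; "gripper": the finger opening in m, from 0 to 0.0876. A call has 1 to 5 rows; each row is the pose to reach, as a shift and turn from the pose commanded when the call began, along the tool's axes at that moment; what a row does not reach only later rows make up. A row lasts 1/10 s, in which the tool goes at most 50 mm and 8.59 degrees, less where a joint would pass 70% of its speed; a pose out of reach is approached as far as the arm can. A call with a gripper value outside its range is refused whole. The fingers move at their own pace and stop on an object; "newtons" is the grip in N (left out, the last holds). Time passes only in rows, so rows that repeat a pose let the fingers close. It gives the time, the measured TCP pose, the force and the opening at its end, in the units of the state.
- r.get_state(): the state, without advancing time (a new reading comes with each control period).
- capture(name): name is "scene" or "top"; returns (picture, depth): 384x512x3 uint8, red, green, blue; 384x512 float32, m along the optical axis (not along the pixel's ray), 0 where there is no reading.
- camera_info(name): a dict with "K" (3x3 intrinsics, pixels), "eye" and "orientation" of the camera in the world. Camera axes: x right, y up, looking along -z (the intrinsics and any distortion apply to the point x, -y, -z); pixel columns grow to the right and rows downward; lengths in m; the calibration is good to about 2 mm. A picture is of the moment at which its call begins. camera_info takes no time and is no camera call.
- r.close_job(): hands the job in, once; it reports no verdict.
The state is a dict: "time_s": time; "joints": joint angles; "qd": joint speeds; "joint_torque": joint torques, N m; "tcp_pos": TCP position; "eef_rot": TCP orientation; "contact_force": force on the tool from outside, world axes, zero at the start; "moment": the same for the moment, N m; "gripper_width": finger opening in m.
Only numpy, scipy, OpenCV 4.12 (cv2) and the standard library are available. Lean on these libraries where they do the work, as an engineer would, in place of code of your own. Each camera call takes 0.05 s, during which the arm holds its last target.

## Working session

There is one attempt and no reset: what is moved stays moved. The work goes in short steps, Python scripts to look and compute and a tool call to move; the robot and the scene stay as the last step left them, time stands still between calls to the robot, and variables do not carry over. Pictures are saved under pics/ and viewed, and the job is handed in when it is done.

Besides the shell and the picture viewer there is one more tool, called after "Call:" as name(argument=value, ...) on one line, values as JSON. apply_moves: Moves the arm, as the interface text tells. Its arguments: {"type":"object","properties":{"deltas":{"type":"array","items":{"type":"object","properties":{"tx":{"type":"number"},"ty":{"type":"number"},"tz":{"type":"number"},"turn":{"type":"number"},"gripper":{"type":"number"}}}},"newtons":{"type":"number"}},"required":["deltas"]}

```bash
mkdir -p pics
python3 - <<'E'
from plant import r,capture,camera_info
import cv2,numpy as np
for n in("scene","top"):
    p,d=capture(n); np.savez(f"pics/{n}0.npz",p=p,d=d)
    cv2.imwrite(f"pics/{n}0.png",p[:,:,::-1])
    print(camera_info(n))
print(r.get_state())
E
```

```text
{'K': array([[426.90197755,   0.        , 255.23898266],
       [  0.        , 426.90197755, 186.5393198 ],
       [  0.        ,   0.        ,   1.        ]]), 'eye': array([ 0.16082575, -0.51695769,  0.84159749]), 'orientation': array([ 44.61348067,  -0.07075836, -31.09199563])}
{'K': array([[388.18630054,   0.        , 256.17993594],
       [  0.        , 388.18630054, 184.29992597],
       [  0.        ,   0.        ,   1.        ]]), 'eye': array([0.42190193, 0.07270238, 1.14767232]), 'orientation': array([  6.54354065,   1.42905669, -91.48247518])}
{'time_s': 0.1, 'joints': array([ 8.14243722e+01,  2.05864728e+01,  6.40203565e-01, -1.68975221e-02,
       -7.01354186e+01, -1.65056646e+01]), 'qd': array([ 0.02355115, -0.01649137,  0.03484132,  0.05347586, -0.06101009,
       -0.01234327]), 'joint_torque': array([-2.51758735e-03, -5.84165597e+01,  2.93752170e+01,  7.01573029e+00,
        1.01383415e-02, -3.96542362e-05]), 'tcp_pos': array([0.28600269, 0.61097448, 0.24273765]), 'eef_rot': array([-8.99171648e+01,  7.97922817e-03,  1.54912960e+02]), 'contact_force': array([0.00354408, 0.01029063, 0.34144942]), 'moment': array([-0.0076813 ,  0.02205167,  0.01077506]), 'gripper_width': 0.08762165473987432}
```

View pics/scene0.png

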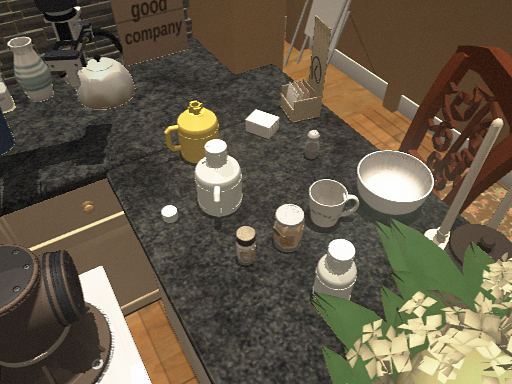

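View pics/top0.png

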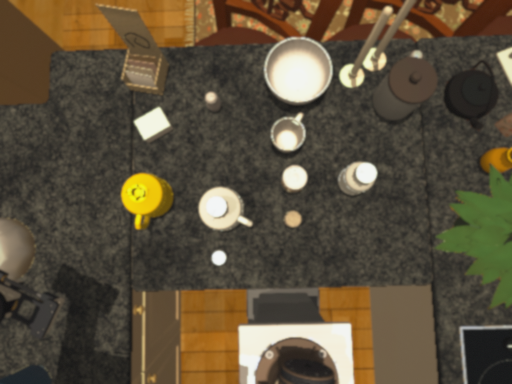

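The jug is the white one with the loop handle: scene cap (216,150), top cap (216,206). It could be confused with these:
- the yellow jug at scene (198,130), top (145,198)
- the slim bottle at scene (340,255), top (362,173)
- the loose small cap at scene (169,213), top (219,258)

Next I'll check a close crop and measure.

```bash
cat > h.py <<'E'
import numpy as np,cv2
from scipy.spatial.transform import Rotation as R
from plant import camera_info
def ray(n,uv):
    c=camera_info(n);K=c['K'];M=R.from_euler('xyz',c['orientation'],degrees=True).as_matrix()
    d=np.array([(uv[0]-K[0,2])/K[0,0],-(uv[1]-K[1,2])/K[1,1],-1.]);return c['eye'],M@d
def onz(n,uv,z):
    e,d=ray(n,uv);return e+d*(z-e[2])/d[2]
def cloud(n,dep):
    c=camera_info(n);K=c['K'];M=R.from_euler('xyz',c['orientation'],degrees=True).as_matrix()
    v,u=np.mgrid[:dep.shape[0],:dep.shape[1]]
    P=np.stack([(u-K[0,2])/K[0,0],-(v-K[1,2])/K[1,1],-np.ones_like(dep)],-1)*dep[...,None]
    return c['eye']+P@M.T
E
python3 - <<'E'
from h import *
for n,(x0,y0,x1,y1) in(("scene",(150,110,260,230)),("top",(180,170,270,275))):
    f=np.load(f"pics/{n}0.npz");p=f['p'];d=f['d']
    cv2.imwrite(f"pics/{n}crop.png",cv2.resize(p[y0:y1,x0:x1,::-1],None,fx=5,fy=5,interpolation=cv2.INTER_CUBIC))
    C=cloud(n,d)
    # heights
    for box,name in(((x0,y0,x1,y1),'jug'),):
        q=C[y0:y1,x0:x1].reshape(-1,3); ok=(d[y0:y1,x0:x1].ravel()>0)
        print(n,name,'table z',np.median(q[ok&(q[:,2]<0.03),2]))
        t=q[ok&(q[:,2]>0.183)&(q[:,2]<0.2)]
        if n=='scene': t=t[np.hypot(*(t[:,:2]-np.median(t[:,:2],0)).T)<.05]
        print(len(t),t.mean(0),t.min(0),t.max(0),(t[:,:2].min(0)+t[:,:2].max(0))/2)
        b=q[ok&(q[:,2]>0.06)&(q[:,2]<0.135)]
        print('body',b.min(0),b.max(0))
E
```

```text
scene jug table z 0.001471054232550062
309 [0.47925611 0.19021616 0.19250807] [0.45561177 0.16682319 0.18309362] [0.50587439 0.22074487 0.19698147] [0.48074308 0.19378403]
body [0.42293605 0.00053934 0.06010292] [0.58085116 0.44129284 0.13499976]
top jug table z -0.0003377615156725522
343 [0.48056175 0.19387278 0.19197227] [0.45623409 0.16943355 0.18472014] [0.50612125 0.2196086  0.19692923] [0.48117767 0.19452107]
body [0.42189411 0.10980993 0.06070805] [0.53762243 0.25085415 0.13481953]
```

View pics/scenecrop.png

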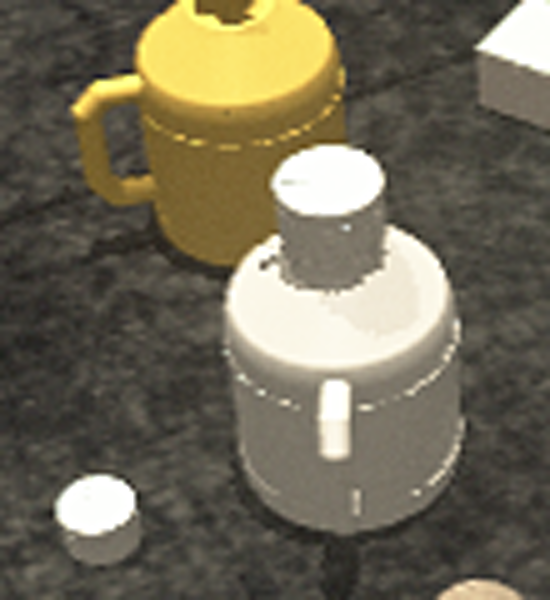

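View pics/topcrop.png

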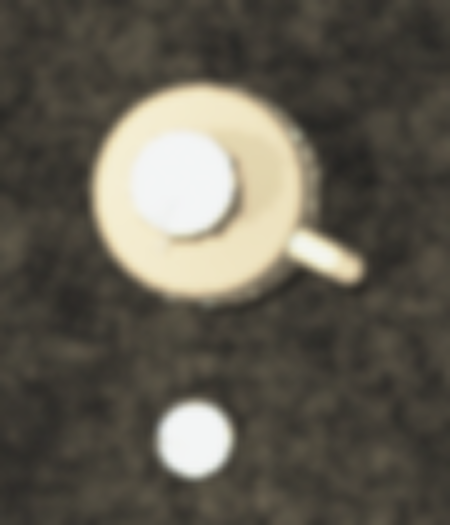

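The crops confirm the white jug with the loop handle. In the top crop the handle points right and down. I'll compute the axis, handle direction and surroundings.

Run:
```python
from h import *
for n,(x0,y0,x1,y1) in(("scene",(200,135,235,160)),("top",(195,190,235,225))):
    f=np.load(f"pics/{n}0.npz");p=f['p'];d=f['d'];C=cloud(n,d)
    m=((p.min(2)>225)&(C[...,2]>.175)).astype(np.uint8);m[:y0]=0;m[y1:]=0;m[:,:x0]=0;m[:,x1:]=0
    c=max(cv2.findContours(m,0,2)[0],key=cv2.contourArea)
    w=np.array([onz(n,q[0],.1925)for q in c]);(e,rad)=cv2.minEnclosingCircle(w[:,:2].astype(np.float32))
    print(n,'cap',e,rad, 'ellipse',onz(n,cv2.fitEllipse(c)[0],.1925))
f=np.load("pics/top0.npz");C=cloud("top",f['d'])
c=np.array([.481,.1943]);q=C.reshape(-1,3);rr=np.hypot(*(q[:,:2]-c).T)
h=q[(rr>.07)&(rr<.1)&(q[:,2]>.08)&(q[:,2]<.125)];v=h.mean(0)[:2]-c;print('handle',len(h),h.mean(0),np.degrees(np.arctan2(v[1],v[0])))
b=q[(q[:,2]>.05)&(q[:,2]<.12)&(rr<.075)]
near=q[(rr<.3)&(rr>.08)&(q[:,2]>.12)];print('near high',len(near),near.min(0),near.max(0))
al=q[(q[:,2]>.2)&(q[:,0]>.15)&(q[:,0]<.7)&(q[:,1]>-.1)];print('all high',len(al),al.min(0),al.max(0))
for yy in np.arange(.2,.9,.1):
    s=al[(al[:,1]>=yy)&(al[:,1]<yy+.1)]
    if len(s):print(yy,len(s),s.min(0),s.max(0))
```

```text
scene cap (0.48145416378974915, 0.19580265879631042) 0.02508489601314068 ellipse [0.4813873 0.1953261 0.1925   ]
top cap (0.4815760850906372, 0.19546544551849365) 0.02458786964416504 ellipse [0.48128802 0.19521543 0.1925    ]
handle 53 [0.44080733 0.1224688  0.10952916] -119.22890328162333
near high 2015 [0.42190193 0.07270238 0.1200219 ] [0.57750261 0.45549698 1.14767232]
all high 3000 [0.20960885 0.07270238 0.22589278] [0.42190193 0.65947745 1.14767232]
0.5000000000000001 1804 [0.20960885 0.50797827 0.29009947] [0.32184554 0.59982951 0.42609034]
0.6000000000000001 385 [0.25269316 0.60011795 0.22589278] [0.34931476 0.65947745 0.35287564]
```

Call:
apply_moves(deltas=[{"tx": -0.02, "ty": -0.03, "tz": 0.016}, {"tx": -0.055, "ty": -0.05, "tz": 0.046}, {"tx": -0.093, "ty": -0.05, "tz": 0.077}, {"tx": -0.13, "ty": -0.05, "tz": 0.108}, {"tx": -0.165, "ty": -0.05, "tz": 0.137}])

```text
invalid input at $.deltas[0]: expected keys tx, ty, tz, turn, gripper
```

Call:
apply_moves(deltas=[{"tx": -0.038, "tz": 0.031, "turn": 0.015}, {"tx": -0.076, "tz": 0.063, "turn": 0.03}, {"tx": -0.114, "tz": 0.095, "turn": 0.045}, {"tx": -0.15, "tz": 0.125, "turn": 0.06}, {"tx": -0.17, "tz": 0.142, "turn": 0.068}])

```text
invalid input at $.deltas[0]: expected keys tx, ty, tz, turn, gripper
```

All keys are needed in each row.

Call:
apply_moves(deltas=[{"tx": -0.02, "ty": -0.03, "tz": 0.016, "turn": 0, "gripper": 0.0876}, {"tx": -0.055, "ty": -0.05, "tz": 0.046, "turn": 0, "gripper": 0.0876}, {"tx": -0.093, "ty": -0.05, "tz": 0.077, "turn": 0, "gripper": 0.0876}, {"tx": -0.13, "ty": -0.05, "tz": 0.108, "turn": 0, "gripper": 0.0876}, {"tx": -0.165, "ty": -0.05, "tz": 0.137, "turn": 0, "gripper": 0.0876}])

```text
time_s: 0.6
tcp_pos: [0.3778, 0.4152, 0.2935]
eef_rot: [-90.0, -0.0, 154.9]
contact_force: [0.0, -0.0, 0.3]
gripper_width: 0.0877
```

Call:
apply_moves(deltas=[{"tx": -0.038, "ty": 0, "tz": 0.032, "turn": 0.015, "gripper": 0.0876}, {"tx": -0.076, "ty": 0, "tz": 0.063, "turn": 0.03, "gripper": 0.0876}, {"tx": -0.114, "ty": 0, "tz": 0.095, "turn": 0.045, "gripper": 0.0876}, {"tx": -0.152, "ty": 0, "tz": 0.127, "turn": 0.06, "gripper": 0.0876}, {"tx": -0.188, "ty": 0, "tz": 0.157, "turn": 0.068, "gripper": 0.0876}])

```text
time_s: 1.1
tcp_pos: [0.4814, 0.1933, 0.2935]
eef_rot: [-90.0, -0.0, 151.0]
contact_force: [1.2, 0.3, 0.1]
gripper_width: 0.0876
```

Call:
apply_moves(deltas=[{"tx": 0, "ty": 0, "tz": 0, "turn": 0, "gripper": 0.0876}, {"tx": 0, "ty": 0, "tz": 0, "turn": 0, "gripper": 0.0876}])

```text
time_s: 1.3
tcp_pos: [0.4815, 0.1942, 0.2933]
eef_rot: [-90.0, -0.0, 150.9]
contact_force: [0.7, -0.1, -0.7]
gripper_width: 0.0875
```

Run:
```python
from plant import r,capture
import cv2
s=r.get_state();print(s['tcp_pos'],s['eef_rot'],s['joints'],s['contact_force'])
p,d=capture("scene");cv2.imwrite("pics/s1.png",cv2.resize(p[60:240,120:340,::-1],None,fx=3,fy=3))
```

```text
[0.48146092 0.19415222 0.29333538] [-8.99853323e+01 -1.92373140e-02  1.50858074e+02] [ 4.36339969e+01  4.01032698e+00 -1.41513211e+01 -1.47653653e-02
 -7.18580587e+01  1.72286798e+01] [ 0.71645503 -0.13517399 -0.70222642]
```

View pics/s1.png

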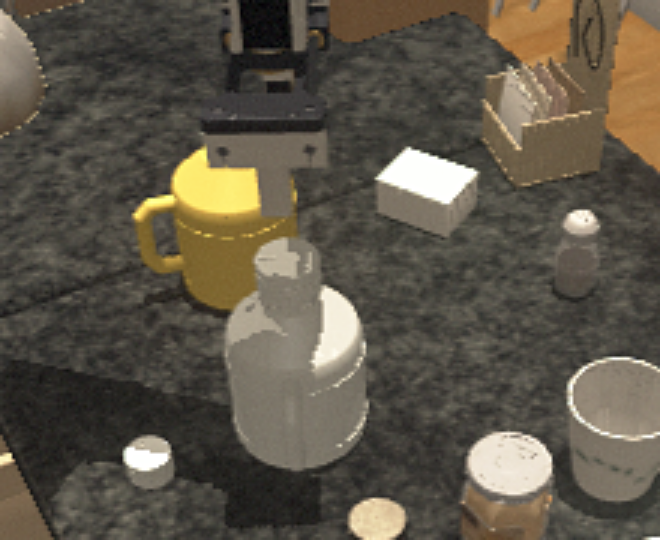

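The picture shows the open gripper directly over the cap (crop (285,255)), with the fingers clear on both sides. Now I'll descend.

Call:
apply_moves(deltas=[{"tx": 0, "ty": 0.03, "tz": -0.001, "turn": 0, "gripper": 0.0876}, {"tx": 0, "ty": 0.06, "tz": -0.001, "turn": 0, "gripper": 0.0876}, {"tx": 0, "ty": 0.085, "tz": -0.001, "turn": 0, "gripper": 0.0876}, {"tx": 0, "ty": 0.105, "tz": -0.001, "turn": 0, "gripper": 0.0876}, {"tx": 0, "ty": 0.115, "tz": -0.001, "turn": 0, "gripper": 0.0876}])

```text
time_s: 1.85
tcp_pos: [0.4804, 0.197, 0.1766]
eef_rot: [-89.9, -0.1, 151.1]
contact_force: [-0.9, 0.3, -0.0]
gripper_width: 0.0874
```

Call:
apply_moves(deltas=[{"tx": 0, "ty": 0, "tz": 0, "turn": 0, "gripper": 0.0876}, {"tx": 0, "ty": 0, "tz": 0, "turn": 0, "gripper": 0.0876}])

```text
time_s: 2.05
tcp_pos: [0.482, 0.1971, 0.1793]
eef_rot: [-90.0, 0.0, 151.1]
contact_force: [-0.7, 0.3, -0.1]
gripper_width: 0.0877
```

Run:
```python
from plant import r,capture
import cv2
s=r.get_state();print(s['tcp_pos'],s['contact_force'])
p,d=capture("scene");cv2.imwrite("pics/s2.png",cv2.resize(p[100:230,150:290,::-1],None,fx=4,fy=4))
```

```text
[0.48198886 0.19714689 0.17927511] [-0.71521921  0.33497426 -0.1130456 ]
```

View pics/s2.png

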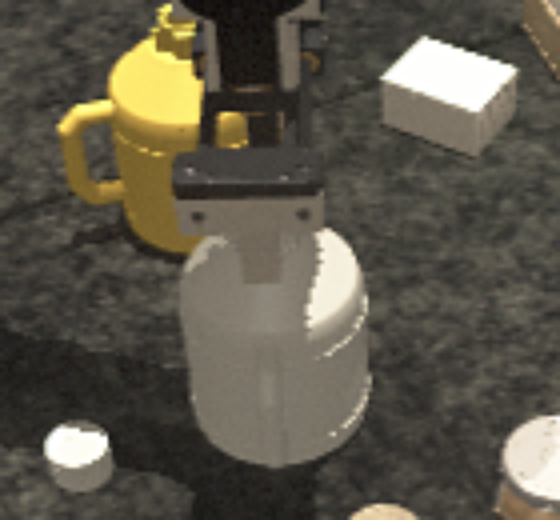

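Around the cap; the near finger stands in front of it at crop (265,255). Closing.

Call:
apply_moves(deltas=[{"tx": 0, "ty": 0, "tz": 0, "turn": 0, "gripper": 0.06}, {"tx": 0, "ty": 0, "tz": 0, "turn": 0, "gripper": 0.055}, {"tx": 0, "ty": 0, "tz": 0, "turn": 0, "gripper": 0.045}, {"tx": 0, "ty": 0, "tz": 0, "turn": 0, "gripper": 0.045}, {"tx": 0, "ty": 0, "tz": 0, "turn": 0, "gripper": 0.045}], newtons=45)

```text
time_s: 2.6
tcp_pos: [0.4818, 0.1962, 0.1787]
eef_rot: [-90.0, 0.0, 151.0]
contact_force: [-0.4, -1.0, 0.0]
gripper_width: 0.0533
```

Call:
apply_moves(deltas=[{"tx": 0, "ty": 0, "tz": 0, "turn": 0, "gripper": 0.04}, {"tx": 0, "ty": 0, "tz": 0, "turn": 0, "gripper": 0.04}, {"tx": 0, "ty": 0, "tz": 0, "turn": 0, "gripper": 0.04}])

```text
time_s: 2.9
tcp_pos: [0.4817, 0.1961, 0.1786]
eef_rot: [-90.0, 0.0, 151.0]
contact_force: [-0.0, -1.5, 2.4]
gripper_width: 0.0513
```

Gripped at 51.3 mm. Now I'll push down.

Call:
apply_moves(deltas=[{"tx": 0, "ty": 0.002, "tz": 0, "turn": 0, "gripper": 0.04}, {"tx": 0, "ty": 0.004, "tz": 0, "turn": 0, "gripper": 0.04}, {"tx": 0, "ty": 0.006, "tz": 0, "turn": 0, "gripper": 0.04}, {"tx": 0, "ty": 0.006, "tz": 0, "turn": 0, "gripper": 0.04}, {"tx": 0, "ty": 0.006, "tz": 0, "turn": 0, "gripper": 0.04}], newtons=45)

```text
time_s: 3.4
tcp_pos: [0.4818, 0.1962, 0.1734]
eef_rot: [-90.0, 0.0, 151.0]
contact_force: [-3.2, -2.3, 9.0]
gripper_width: 0.0515
```

Force of about 9 N and travel of about 5 mm agree with the spring. Now I'll add 1 mm and turn anticlockwise (negative turn).

Call:
apply_moves(deltas=[{"tx": 0, "ty": 0.001, "tz": 0, "turn": 0, "gripper": 0.04}, {"tx": 0, "ty": 0.001, "tz": 0, "turn": -0.06, "gripper": 0.04}, {"tx": 0, "ty": 0.001, "tz": 0, "turn": -0.12, "gripper": 0.04}, {"tx": 0, "ty": 0.001, "tz": 0, "turn": -0.18, "gripper": 0.04}, {"tx": 0, "ty": 0.001, "tz": 0, "turn": -0.24, "gripper": 0.04}])

```text
time_s: 3.9
tcp_pos: [0.4823, 0.1964, 0.1728]
eef_rot: [-90.0, 0.1, 164.9]
contact_force: [-2.6, -0.9, 9.9]
gripper_width: 0.0515
```

Run:
```python
from plant import r,capture
import cv2
s=r.get_state();print(s['tcp_pos'],s['eef_rot'],s['contact_force'],s['moment'],s['joints'])
p,d=capture("scene");cv2.imwrite("pics/s3.png",cv2.resize(p[100:230,150:290,::-1],None,fx=4,fy=4))
```

```text
[0.48233034 0.19641259 0.17278426] [-9.00499991e+01  8.48725989e-02  1.64936064e+02] [-2.5860881  -0.91125451  9.8759705 ] [-0.69166553  0.86932321 -0.12079754] [ 43.80188476   9.43647568 -24.46659069   0.05643894 -56.01026643
  31.10269995]
```

View pics/s3.png

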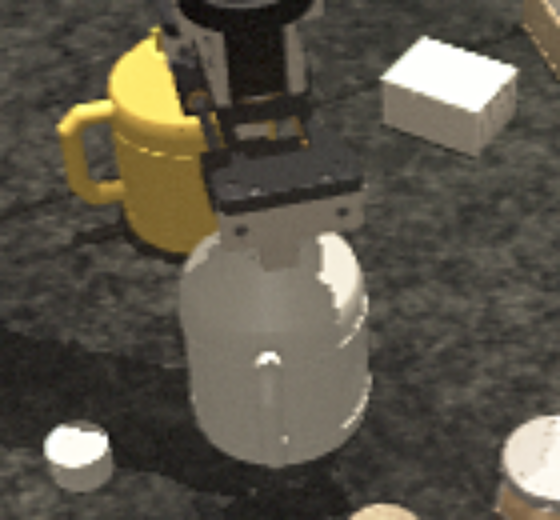

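The jug hasn't moved: its handle is still at crop (268,365). The gripper has turned 14° and the moment is small. Continuing.

Call:
apply_moves(deltas=[{"tx": 0, "ty": 0.0005, "tz": 0, "turn": -0.06, "gripper": 0.04}, {"tx": 0, "ty": 0.0005, "tz": 0, "turn": -0.12, "gripper": 0.04}, {"tx": 0, "ty": 0.0005, "tz": 0, "turn": -0.18, "gripper": 0.04}, {"tx": 0, "ty": 0.0005, "tz": 0, "turn": -0.24, "gripper": 0.04}, {"tx": 0, "ty": 0.0005, "tz": 0, "turn": -0.3, "gripper": 0.04}])

```text
time_s: 4.45
tcp_pos: [0.4823, 0.1963, 0.1723]
eef_rot: [-90.0, 0.1, -177.9]
contact_force: [-3.0, -3.0, 11.0]
gripper_width: 0.0513
```

Call:
apply_moves(deltas=[{"tx": 0, "ty": 0, "tz": 0, "turn": -0.06, "gripper": 0.04}, {"tx": 0, "ty": 0, "tz": 0, "turn": -0.12, "gripper": 0.04}, {"tx": 0, "ty": 0, "tz": 0, "turn": -0.18, "gripper": 0.04}, {"tx": 0, "ty": 0, "tz": 0, "turn": -0.24, "gripper": 0.04}, {"tx": 0, "ty": 0, "tz": 0, "turn": -0.3, "gripper": 0.04}])

```text
time_s: 4.95
tcp_pos: [0.4822, 0.1962, 0.1723]
eef_rot: [-90.0, 0.1, -160.7]
contact_force: [-3.2, -1.9, 9.9]
gripper_width: 0.0516
```

Run:
```python
from plant import r,capture
import cv2
s=r.get_state();print(s['tcp_pos'],s['eef_rot'],s['contact_force'],s['moment'],s['joints'])
p,d=capture("scene");cv2.imwrite("pics/s4.png",cv2.resize(p[100:230,150:290,::-1],None,fx=4,fy=4))
```

```text
[0.48222383 0.19620409 0.172296  ] [-8.99805857e+01  8.07342721e-02 -1.60692037e+02] [-3.1601581  -1.94507819  9.8915954 ] [-0.92640911  0.97572658 -0.08873575] [ 4.37960298e+01  9.45909858e+00 -2.45130282e+01  6.17043320e-02
 -5.59624639e+01  6.54774102e+01]
```

View pics/s4.png

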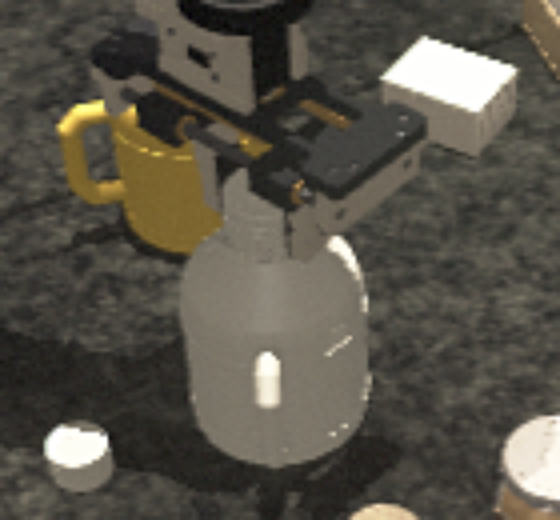

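The jug has still not turned (handle at crop (267,378)), and the turn so far is 48°. I'll turn to about 65°.

Call:
apply_moves(deltas=[{"tx": 0, "ty": 0, "tz": 0, "turn": -0.06, "gripper": 0.04}, {"tx": 0, "ty": 0, "tz": 0, "turn": -0.12, "gripper": 0.04}, {"tx": 0, "ty": 0, "tz": 0, "turn": -0.18, "gripper": 0.04}, {"tx": 0, "ty": 0, "tz": 0, "turn": -0.24, "gripper": 0.04}, {"tx": 0, "ty": 0, "tz": 0, "turn": -0.29, "gripper": 0.04}])

```text
time_s: 5.5
tcp_pos: [0.4819, 0.1962, 0.1722]
eef_rot: [-90.0, 0.0, -144.1]
contact_force: [-3.9, -2.1, 10.5]
gripper_width: 0.0516
```

Call:
apply_moves(deltas=[{"tx": 0, "ty": 0, "tz": 0, "turn": 0, "gripper": 0.04}, {"tx": 0, "ty": -0.002, "tz": 0, "turn": 0, "gripper": 0.04}, {"tx": 0, "ty": -0.004, "tz": 0, "turn": 0, "gripper": 0.04}, {"tx": 0, "ty": -0.007, "tz": 0, "turn": 0, "gripper": 0.04}, {"tx": 0, "ty": -0.01, "tz": 0, "turn": 0, "gripper": 0.04}])

```text
time_s: 6.0
tcp_pos: [0.4815, 0.1962, 0.181]
eef_rot: [-90.0, -0.0, -144.2]
contact_force: [0.1, -0.3, -1.0]
gripper_width: 0.0514
```

Run:
```python
from plant import r,capture
import cv2
s=r.get_state();print(s['tcp_pos'],s['eef_rot'],s['contact_force'],s['moment'])
p,d=capture("scene");cv2.imwrite("pics/s5.png",cv2.resize(p[100:230,150:290,::-1],None,fx=4,fy=4))
```

```text
[0.48149847 0.19618965 0.18095705] [-9.00141857e+01 -1.89879071e-02 -1.44246958e+02] [ 0.11776241 -0.32014095 -1.02021267] [-0.18138037  0.05432323 -0.06818634]
```

View pics/s5.png

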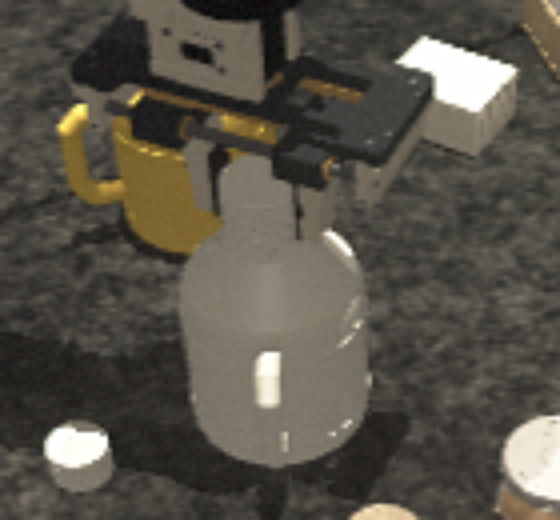

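The cap has turned 65° and come up about 9 mm with only about 1 N of pull, so it is free. Now I'll lift it to 80 mm above the mouth.

Call:
apply_moves(deltas=[{"tx": 0, "ty": -0.006, "tz": 0, "turn": 0, "gripper": 0.04}, {"tx": 0, "ty": -0.012, "tz": 0, "turn": 0, "gripper": 0.04}, {"tx": 0, "ty": -0.02, "tz": 0, "turn": 0, "gripper": 0.04}, {"tx": 0, "ty": -0.03, "tz": 0, "turn": 0, "gripper": 0.04}, {"tx": 0, "ty": -0.042, "tz": 0, "turn": 0, "gripper": 0.04}])

```text
time_s: 6.55
tcp_pos: [0.4817, 0.1963, 0.224]
eef_rot: [-90.0, -0.0, -144.2]
contact_force: [0.1, 0.0, -0.3]
gripper_width: 0.0516
```

Call:
apply_moves(deltas=[{"tx": 0, "ty": -0.014, "tz": 0, "turn": 0, "gripper": 0.04}, {"tx": 0, "ty": -0.028, "tz": 0, "turn": 0, "gripper": 0.04}, {"tx": 0, "ty": -0.04, "tz": 0, "turn": 0, "gripper": 0.04}, {"tx": 0, "ty": -0.046, "tz": 0, "turn": 0, "gripper": 0.04}, {"tx": 0, "ty": -0.046, "tz": 0, "turn": 0, "gripper": 0.04}])

```text
time_s: 7.05
tcp_pos: [0.4821, 0.1965, 0.2702]
eef_rot: [-90.0, 0.1, -144.2]
contact_force: [-0.4, 0.2, -0.4]
gripper_width: 0.0513
```

Call:
apply_moves(deltas=[{"tx": 0, "ty": 0, "tz": 0, "turn": 0, "gripper": 0.04}, {"tx": 0, "ty": 0, "tz": 0, "turn": 0, "gripper": 0.04}, {"tx": 0, "ty": 0, "tz": 0, "turn": 0, "gripper": 0.04}, {"tx": 0, "ty": 0, "tz": 0, "turn": 0, "gripper": 0.04}, {"tx": 0, "ty": 0, "tz": 0, "turn": 0, "gripper": 0.04}])

```text
time_s: 7.55
tcp_pos: [0.4817, 0.1962, 0.2688]
eef_rot: [-90.0, -0.0, -144.2]
contact_force: [0.2, -0.3, 0.3]
gripper_width: 0.0515
```

Run:
```python
from plant import r,capture
from h import *
s=r.get_state();print(s['tcp_pos'],s['eef_rot'],s['contact_force'],s['qd'].round(2),s['gripper_width'])
p,d=capture("scene");cv2.imwrite("pics/s6.png",cv2.resize(p[80:230,140:300,::-1],None,fx=4,fy=4))
p,d=capture("top");cv2.imwrite("pics/t6.png",cv2.resize(p[150:280,150:290,::-1],None,fx=4,fy=4))
q=cloud("top",d).reshape(-1,3);rr=np.hypot(q[:,0]-.4814,q[:,1]-.1953)
h=q[(rr>.07)&(rr<.1)&(q[:,2]>.08)&(q[:,2]<.125)];print('handle',len(h),h.mean(0))
```

```text
[0.48169726 0.19622185 0.26883405] [-8.99957789e+01 -2.45042910e-02 -1.44236542e+02] [ 0.16601463 -0.33121383  0.29140195] [-0.08 -0.13  0.05 -0.06 -0.11 -0.04] 0.051479420571430894
handle 56 [0.4408894  0.12285399 0.10948916]
```

View pics/s6.png

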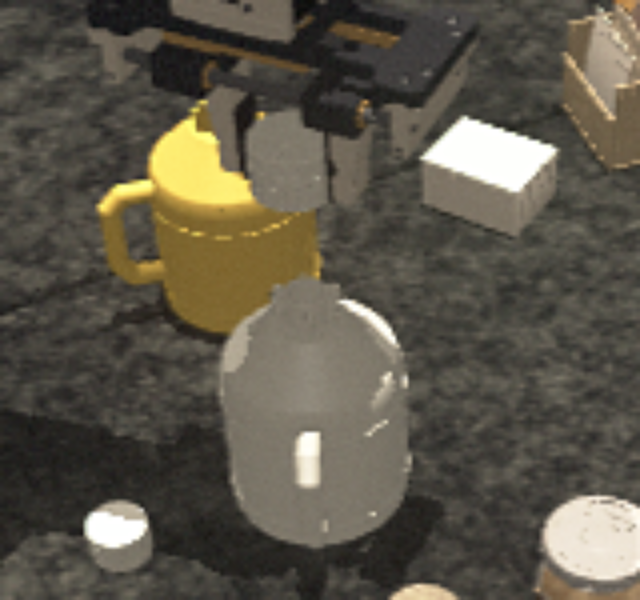

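View pics/t6.png

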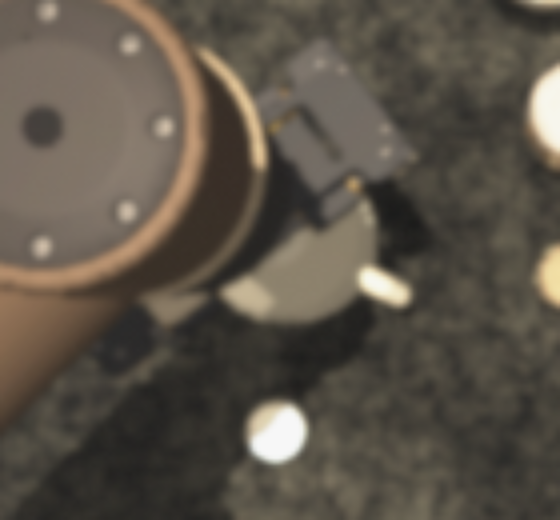

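The scene picture shows the cap upright between the fingers at crop (290,160) and the bare neck below it at (305,305). The handle's mean position changed by 0.4 mm, so the jug hasn't moved. Handing in.

```bash
python3 -c "
from plant import r
print(r.close_job())"
```

```text
the job is handed in; nothing more can be done
None
```

The jug is open and the job is handed in; the hand-in gives no verdict. I gripped the cap at 45 N, pushed it down about 6 mm (10–11 N of spring force), turned it about 65° anticlockwise and lifted it straight up.

My last checks, at 7.6 s of the 35 s allowed:
- **Cap:** it is held upright and still at a 51.5 mm opening, over the mouth to within about 1 mm by the TCP reading. Its underside is about 79 mm above the mouth. That height comes from the TCP reading and the starting grip, not from a direct measurement.
- **Jug:** it is upright, with its handle within 0.4 mm of where it started.
- **Other things:** the arm didn't go near the slim bottle, spice jar, glass jar or mug, but I didn't measure their positions again at the end.

No check failed. The TCP readings jittered by 1–2 mm during the approach.

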